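Set the waiting mug under the coffee machine and select its dose

ROBOT

A 6-joint arm with a two-finger parallel gripper is mounted at the origin on the work surface. World frame = base frame: x ahead of the robot, y to its left, z up, the work surface at z = 0. Lengths are in m, angles in degrees, forces in N, time in s.
With the tool pointing down it reaches from about 0.35 to 0.875 m from the base axis. Payload 4.2 kg.
Tool frame: the origin (TCP) lies at the very end of the fingers, on their centre line; the grasp point (between the pads) lies 19 mm behind it; z points along the fingers, y is the line along which they close (so a half turn about z gives the same grasp; the last joint's range is limited). The gripper opens to 87 mm and grips with 3 to 60 N. Pads are 19 mm wide; open, the fingers measure 117 mm over their backs; the gripper's body (75 mm by 190 mm) begins 51 mm behind the grasp point.
Start: joints at [83.514, 22.042, 0.453, 0, -68.411, -14.817], TCP at [0.227, 0.582, 0.223] pointing down, gripper open.
Joint ranges: [-179.83, 179.83], [-69.29, 118.12], [-61.27, 80.66], [-181.25, 117.63], [-171.15, -9.14], [-177.46, 177.46]. Speed limits (degrees/s): [159.86, 159.86, 180, 180, 180, 180].

INTERFACE

Orientations are given as a 3x3 rotation matrix whose columns are the frame's x, y, z axes.
In Python, from station import r gives the robot as it stands.
- The arm moves only by the tool jog_arm, never from a script. Its argument "plan" is text: rows parted by semicolons, each of 7 numbers parted by spaces: the shift along the tool's x, y, z normalised to -1 to 1, where 1 is 0.025 m, then the turn, a rotation vector about the tool's x, y, z normalised to -1 to 1, where 1 is 8 degrees, then the closure, from -1 (fully open) to 1 (shut). A call has exactly 10 rows; each row shifts and turns the commanded pose from where the row before left it, along the tool's axes as they then stand; what a row does not reach is not made up. A row lasts 1/10 s, in which the tool goes at most 50 mm and 8.59 degrees, less where a joint would pass 70% of its speed; a pose out of reach is approached as far as the arm can. A call with a number of a shift or a turn outside -1 to 1 is refused whole. A call with a gripper value outside its range is refused whole. The fingers move at their own pace and stop on an object; the grip force is fixed at half the most. Time passes only in rows, so rows that do not move let the fingers close, or fill a call up. It gives the time, the measured TCP pose, the force, the opening and the grip force at its end, in the units of the state.
- r.sense(): the state, without advancing time (a new reading comes with each control period).
- r.capture(name): name is "scene" or "top" or "wrist"; returns (picture, depth): 384x512x3 uint8, red, green, blue; 384x512 float32, m along the optical axis (not along the pixel's ray), 0 where there is no reading.
- r.get_calibration(name): a dict with "mtx" (3x3 intrinsics, pixels), "distortion" ([k1, k2, p1, p2, k3] as OpenCV has them; the pictures are not rectified), "extrinsics" (4x4, takes a point from camera to world coordinates). Camera axes: x right, y up, looking along -z (the intrinsics and any distortion apply to the point x, -y, -z); pixel columns grow to the right and rows downward; lengths in m; the calibration is good to about 2 mm. A picture is of the moment at which its call begins: read the wrist's pose just before it. get_calibration takes no time and is no camera call; for the wrist camera it gives the pose at the moment of the call.
- r.finish_job(): hands the job in; it is judged then, once.
The state is a dict: "time_s": time; "joints": joint angles; "joint_velocities": joint speeds; "effort": joint torques, N m; "tcp_pos": TCP position; "ee_rot": TCP orientation; "wrist_force": force on the tool from outside, world axes, zero at the start; "moment": the same for the moment, N m; "gripper_width": opening from 0.0 (shut) to 1.0 (fully open); "gripper_force": force on a finger pad.
Only numpy, scipy, OpenCV 4.12 (cv2) and the standard library are available. Lean on these libraries where they do the work, as an engineer would, in place of code of your own. Each camera call takes 0.05 s, during which the arm holds its last target. There are 200 camera calls.

TASK

One of the two white mugs, the tall or the short one, is waiting in the dish drainer; leave the other where it stands on the wooden coaster. Lift the waiting mug out, keep it upright, stand it on the cork mat and let go; then take it again and stand it on the coffee machine's round drip plate, centred under the spout, handle pointing straight out of the bay, and let go. Only after that, swing the machine's dose lever to that mug's mark and leave it there: the front mark (short rib, towards the open side of the bay) for the short mug, the rear mark (long rib) for the tall mug; do not shift or knock over the green glasses.

Things in the scene. Friction and masses are not known exactly. Their poses are not given: they have to be found in the camera images.
- tall: The tall mug: thick white mug, outer diameter 66 mm, straight sided, height 100 mm, wall 4.5 mm, 240 to 390 g. Origin: centre of its underside; z up its axis; +x along its handle, an upright loop of 12 mm wide (along y) strap from z = 30 to 80 mm, reaching 73 mm from the axis, its bars 10 mm thick.
- tall_handle (a point): Middle of the tall mug's handle, 57 mm from the mug's axis along its +x, 55 mm above its underside.
- short: The short mug: thick white mug, outer diameter 66 mm, straight sided, height 62 mm, wall 4.5 mm, 175 to 290 g. Origin: centre of its underside; z up its axis; +x along its handle, an upright loop of 12 mm wide (along y) strap from z = 12 to 50 mm, reaching 73 mm from the axis, its bars 10 mm thick.
- short_handle (a point): Middle of the short mug's handle, 57 mm from the mug's axis along its +x, 31 mm above its underside.
- drainer: Black dish drainer, fixed, 240 x 280 mm, floor 10 mm above the counter, rim 24 mm high. Origin: centre of its underside. Two plates stand in it at y = -55 to -89 mm, x = -20 to 120 mm, tops 152 mm above the counter; a glass near (-76, -85) mm.
- drainer_stand (a point): Point on the drainer's floor where the waiting mug stands (within 4 mm), at (-30, 30) mm in the drainer's frame. The mug's handle points along the drainer's +x, between two upright 6 mm prongs (36 mm apart, 100 mm high, 51 mm from the mug's axis): fingers do not fit beside the handle there, but there is room to grip the mug across its body along y.
- coaster: Round wooden coaster, 96 mm across, 10 mm thick, fixed; the other mug stands on it. Origin: centre of its underside.
- mat: Square cork mat on the counter, 110 x 110 x 5 mm, fixed. Origin: centre of its underside.
- cup_spot (a point): Centre of the top of the coffee machine's round steel drip plate (80 mm across, 15 mm above the counter), straight below the spout. Axes are the machine's: -x points out of the bay's open front (the mug's handle must end pointing along -x), +x into the machine, z up. A mug must be brought in low from the front, held by its handle.
- machine: Coffee machine, fixed; -x is its front. In its frame, mm: drip plate centre (-35, -45); clear side panels at y = -90 and 0, from the back to x = -72, so no fingers fit beside a mug; back wall x = 30; spout end z = 132; head above z = 145, forward to x = -47, y = -108 to 23; base 13 high to x = -100. Lever console y = 30 to 155, x = -90 to 130, 60 high.
- lever_pivot (a point): Hinge axis of the dose lever, 82 mm above the counter; axes are the machine's (x as for the drip plate: -x is the front, the bay's open side); the lever turns about its y.
- lever_tip (a point): Centre of the black ball (26 mm diameter) on the end of the dose lever, 80 mm from the pivot; the rod below is 10 mm thick. 25 mm or more is free on each side of it.
- lever (a joint): Angle of the dose lever, rad: at 0 it leans 0.8 to the front (-x), at 0.8 it is upright, at 1.6 it leans 0.8 to the rear (+x). Starts parked at 0.68 to 0.92; light friction (about 1 N at the ball) holds it where it is left. Front mark (short steel rib on the black disc beside the lever): 0.35; rear mark (long rib): 1.25.
- glass_a: Green glass tumbler in the drainer, 62 mm across, 90 mm high, bystander. Origin: underside.
- glass_b: Green glass tumbler on the counter, 62 mm across, 90 mm high, bystander. Origin: underside.
There are look-alikes about, which are no part of the job. Leave any red look-alike of the short alone.

How it is judged (in metres and radians):
On the way, in this order (a step that is already met when the one before it is completed fails the run):
1. the waiting mug stands upright on the cork mat (axis within 45 mm of its centre), let go, the other mug still on the coaster (((horizontal distance between tall and mat below 0.045 m and height (world z) of tall between 0 and 0.011 m and (linear speed of tall below 0.02 m/s and contact force between tall and the fingers below 0.1 N and angle between tall's own z axis and vertical below 0.1 rad) and (horizontal distance between short and coaster below 0.02 m and height (world z) of short below 0.016 m and angle between short's own z axis and vertical below 0.1 rad)) or (horizontal distance between short and mat below 0.045 m and height (world z) of short between 0 and 0.011 m and (linear speed of short below 0.02 m/s and contact force between short and the fingers below 0.1 N and angle between short's own z axis and vertical below 0.1 rad) and (horizontal distance between tall and coaster below 0.02 m and height (world z) of tall below 0.016 m and angle between tall's own z axis and vertical below 0.1 rad)))), for 0.2 s.
2. that mug stands on the drip plate, axis within 15 mm of its centre, handle out of the bay, let go (((horizontal distance between tall and cup_spot below 0.015 m and height (world z) of tall between 0.01 and 0.021 m and x of tall_handle in the frame of cup_spot below -0.04 m and (linear speed of tall below 0.02 m/s and contact force between tall and the fingers below 0.1 N and angle between tall's own z axis and vertical below 0.1 rad) and (horizontal distance between short and coaster below 0.02 m and height (world z) of short below 0.016 m and angle between short's own z axis and vertical below 0.1 rad)) or (horizontal distance between short and cup_spot below 0.015 m and height (world z) of short between 0.01 and 0.021 m and x of short_handle in the frame of cup_spot below -0.04 m and (linear speed of short below 0.02 m/s and contact force between short and the fingers below 0.1 N and angle between short's own z axis and vertical below 0.1 rad) and (horizontal distance between tall and coaster below 0.02 m and height (world z) of tall below 0.016 m and angle between tall's own z axis and vertical below 0.1 rad)))), for 0.2 s.
At the end, for the whole second after the job is handed in: Waiting mug upright, released on the drip plate: axis within 15 mm of its centre, middle of handle 40 mm or more out front. Other mug upright within 20 mm of the coaster's centre. Lever at rest within 0.13 rad of 1.25 if the tall mug was waiting, of 0.35 if the short one ((((horizontal distance between tall and cup_spot below 0.015 m and height (world z) of tall between 0.01 and 0.021 m and x of tall_handle in the frame of cup_spot below -0.04 m and (linear speed of tall below 0.02 m/s and contact force between tall and the fingers below 0.1 N and angle between tall's own z axis and vertical below 0.1 rad) and (horizontal distance between short and coaster below 0.02 m and height (world z) of short below 0.016 m and angle between short's own z axis and vertical below 0.1 rad)) and (value of joint lever between 1.12 and 1.38 rad and velocity of joint lever between -0.05 and 0.05 rad/s)) or ((horizontal distance between short and cup_spot below 0.015 m and height (world z) of short between 0.01 and 0.021 m and x of short_handle in the frame of cup_spot below -0.04 m and (linear speed of short below 0.02 m/s and contact force between short and the fingers below 0.1 N and angle between short's own z axis and vertical below 0.1 rad) and (horizontal distance between tall and coaster below 0.02 m and height (world z) of tall below 0.016 m and angle between tall's own z axis and vertical below 0.1 rad)) and (value of joint lever between 0.22 and 0.48 rad and velocity of joint lever between -0.05 and 0.05 rad/s)))); the robot touches nothing.
It fails at once if the lever is swung away from its parking position (below 0.55 or above 1.05) while no mug stands on the drip plate ((value of joint lever below 0.55 rad or value of joint lever above 1.05 rad) and not ((horizontal distance between tall and cup_spot below 0.025 m and height (world z) of tall below 0.03 m) or (horizontal distance between short and cup_spot below 0.025 m and height (world z) of short below 0.03 m))).
It fails at once if a mug is tipped by more than 0.6 rad (angle between any of tall, short's own z axis and vertical above 0.6 rad).
It fails at once if a green glass is shifted by more than 40 mm or knocked over ((distance of glass_a from where it was at the start of the episode above 0.04 m or angle between glass_a's own z axis and vertical above 0.5 rad) or (distance of glass_b from where it was at the start of the episode above 0.04 m or angle between glass_b's own z axis and vertical above 0.5 rad)).
It also fails if it takes over 64 s, if anything falls off the work surface, if the arm or the gripper's body presses on something with over 40 N, if the wrist force passes 120 N, or if a joint passes its speed limit or range.

## Working session

There is one attempt and no reset: what is moved stays moved. The work goes in short steps, Python scripts to look and compute and a tool call to move; the robot and the scene stay as the last step left them, time stands still between calls to the robot, and variables do not carry over. Pictures are saved under pics/ and viewed, at most 10 in all, crops included, and the job is handed in when it is done.

Besides the shell and the picture viewer there is one more tool, called after ">>>" in YAML: its name, and indented under it one key for each argument. jog_arm: Moves the arm, as the interface text tells. Scaled input: -1 to 1 covers 0.025 m each way for a shift and 8 degrees each way for a turn. Its arguments: {"type":"object","properties":{"plan":{"type":"string"}},"required":["plan"]}

```bash
ls; mkdir -p pics; python3 - <<'E'
from station import r
import cv2,numpy as np
for n in("scene","top"):
    im,d=r.capture(n); c=r.get_calibration(n)
    cv2.imwrite(f"pics/{n}0.png",im[...,::-1]); np.savez(f"{n}0.npz",im=im,d=d,**{k:np.array(v) for k,v in c.items()})
    print(n,np.round(c["extrinsics"],3).tolist(),np.round(c["mtx"],1).tolist(),c["distortion"],(d>0).mean())
print(r.sense())
E
```

```text
pics
scene [[0.58, -0.679, 0.45, 1.167], [0.815, 0.479, -0.327, -0.555], [0.007, 0.557, 0.831, 1.28], [0.0, 0.0, 0.0, 1.0]] [[487.6, 0.0, 255.4], [0.0, 487.6, 184.3], [0.0, 0.0, 1.0]] [-0.06428879  0.          0.          0.          0.        ] 0.9960225423177084
top [[-0.012, 0.983, -0.186, 0.36], [-1.0, -0.013, -0.001, -0.077], [-0.003, 0.186, 0.983, 1.08], [0.0, 0.0, 0.0, 1.0]] [[354.5, 0.0, 261.4], [0.0, 354.5, 185.8], [0.0, 0.0, 1.0]] [-0.07736171  0.          0.          0.          0.        ] 0.9958597819010416
{'time_s': 0.1, 'joints': array([ 8.35137465e+01,  2.20862555e+01,  3.89479089e-01, -2.42603804e-02,
       -6.84124240e+01, -1.48143013e+01]), 'joint_velocities': array([-0.09696403, -0.0633666 ,  0.07787579,  0.05932908, -0.06055544,
        0.04325173]), 'effort': array([-4.98735026e-04, -3.91688347e+01,  1.87936538e+01,  4.23192590e+00,
        1.34864115e-02, -6.89171361e-05]), 'tcp_pos': array([0.22685536, 0.58180881, 0.22158557]), 'ee_rot': array([[ 9.31631003e-01, -3.63405153e-01, -6.06499506e-04],
       [-3.63405644e-01, -9.31629174e-01, -1.84919753e-03],
       [ 1.06975280e-04,  1.94317510e-03, -9.99998106e-01]]), 'wrist_force': array([-1.2889339 , -0.30345929,  0.66285808]), 'moment': array([ 0.0229125 ,  0.02653781, -0.0382    ]), 'gripper_force': 0.0, 'gripper_width': 0.9970180993034006}
```

View pics/scene0.png

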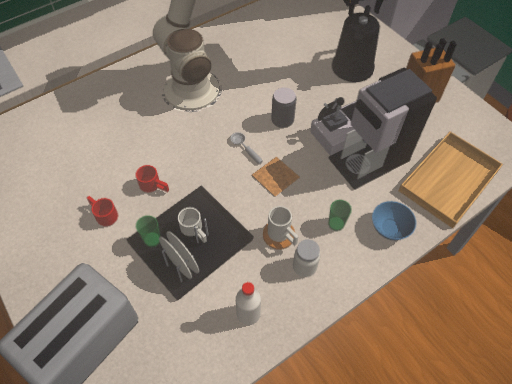

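View pics/top0.png

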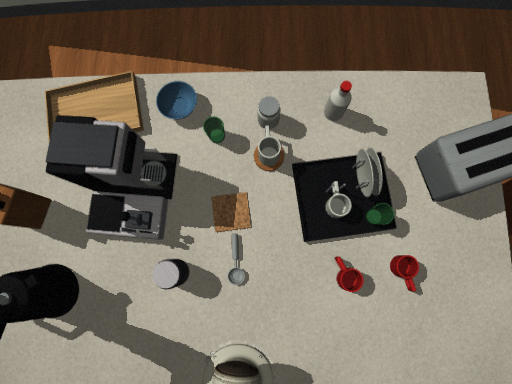

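The scene view shows a mug in the drainer at about (190,222) and one on the coaster at (280,222). Red look-alikes are at (103,210) and (148,178), and grey cans at (284,105) and (307,258). In the top view the drainer mug is at (338,205), the coaster mug at (268,150), the mat at (231,212), the drip plate at (152,172) and the lever at about (135,215). Next I measure heights and poses.

```bash
cat > h.py <<'E'
import numpy as np,cv2
def load(n):
    z=np.load(n+".npz"); return z["im"],z["d"],z["mtx"],z["distortion"],z["extrinsics"]
def rays(px,K,D,E):
    u=cv2.undistortPoints(np.float64(px).reshape(-1,1,2),K,D)[:,0]
    return np.c_[u[:,0],-u[:,1],-np.ones(len(u))]
def onplane(px,z,K,D,E):
    w=rays(px,K,D,E)@E[:3,:3].T; o=E[:3,3]; return o+w*((z-o[2])/w[:,2])[:,None]
def cloud(d,K,D,E):
    h,w=d.shape; v,u=np.mgrid[:h,:w]; c=rays(np.c_[u.ravel(),v.ravel()],K,D,E)*d.reshape(-1,1)
    return (c@E[:3,:3].T+E[:3,3]).reshape(h,w,3)
def project(P,K,D,E):
    c=(np.atleast_2d(P)-E[:3,3])@E[:3,:3]; c=c*[1,-1,-1]
    return cv2.projectPoints(c,np.zeros(3),np.zeros(3),K,D)[0][:,0]
def circ(p):
    A=np.c_[2*p[:,:2],np.ones(len(p))]; s=np.linalg.lstsq(A,(p[:,:2]**2).sum(1),rcond=None)[0]
    return s[:2],np.sqrt(s[2]+s[0]**2+s[1]**2)
E
python3 - <<'E'
from h import *
for n in("scene0","top0"):
    im,d,K,D,E=load(n); P=cloud(d,K,D,E); hsv=cv2.cvtColor(im,cv2.COLOR_RGB2HSV); z=P[...,2]
    print(n,"tcp px",project([0.227,0.582,0.223],K,D,E))
    out=[]
    boxes={"drmug":(175,205,210,245),"comug":(266,204,295,245)} if n=="scene0" else {"drmug":(322,178,355,220),"comug":(255,122,284,168)}
    for k,(a,b,c,e) in boxes.items():
        s=np.s_[b:e,a:c]; zz=z[s][(hsv[s][...,1]<70)&(hsv[s][...,2]>110)]
        top=np.percentile(zz,97); Q=P[s][(hsv[s][...,1]<70)&(hsv[s][...,2]>110)]; Q=Q[abs(Q[:,2]-top)<.006]
        print(k,"top z",np.percentile(zz,[50,90,97,100]).round(3),len(Q),Q.mean(0).round(3),circ(Q))
    # drainer: dark mask 
    m=((hsv[...,2]<60)&(z>-.01)&(z<.04)).astype(np.uint8); m=cv2.morphologyEx(m,cv2.MORPH_CLOSE,np.ones((5,5)))
    nl,lab,st,ce=cv2.connectedComponentsWithStats(m)
    for i in range(1,nl):
        if st[i,4]>600: print("dark",st[i],P[lab==i].mean(0).round(3),np.percentile(P[lab==i][:,2],[5,50,95]).round(3))
    # cork mat / coaster
    m=cv2.inRange(hsv,(5,90,60),(22,255,230)); nl,lab,st,ce=cv2.connectedComponentsWithStats(m)
    for i in range(1,nl):
        if st[i,4]>150: 
            pts=np.argwhere(lab==i)[:,::-1]; W=onplane(pts,.005,K,D,E); rr=cv2.minAreaRect((W[:,:2]*1000).astype(np.float32)); print("brown",st[i],[np.round(t,1) for t in rr])
    m=cv2.inRange(hsv,(50,70,30),(85,255,255)); nl,lab,st,ce=cv2.connectedComponentsWithStats(m)
    for i in range(1,nl):
        if st[i,4]>80: print("green",st[i],P[lab==i].mean(0).round(3))
im,d,K,D,E=load("top0"); P=cloud(d,K,D,E)
np.set_printoptions(linewidth=250)
print((P[100:250:6,40:190:6,2]*1000).astype(int))
a=cv2.resize(im[105:245,45:195],None,fx=3.6,fy=3.6,interpolation=2); im2=load("scene0")[0]
b=cv2.resize(im2[65:190,305:440],None,fx=4,fy=4,interpolation=2)
cv2.imwrite("pics/mtop.png",a[...,::-1]); cv2.imwrite("pics/mscene.png",b[...,::-1])
E
```

```text
scene0 tcp px [[363.12760458  13.30229552]]
drmug top z [0.055 0.073 0.148 1.28 ] 15 [ 0.58  -0.374  0.149] (array([ 0.57982292, -0.37795202]), np.float64(0.010471773128009601))
comug top z [0.057 0.108 0.111 1.28 ] 115 [ 0.658 -0.098  0.109] (array([ 0.65712596, -0.09903313]), np.float64(0.030609460559741345))
dark [ 160  220   89   63 1558] [ 0.566 -0.305  0.015] [0.005 0.01  0.02 ]
dark [ 131  237   57   52 1079] [ 0.547 -0.434  0.018] [0.006 0.011 0.026]
brown [ 407   48   48   54 1213] [array([426. , 789.8]), array([167.6, 290.6]), np.float64(25.7)]
brown [484  94  28  27 261] [array([706.4, 876.6]), array([135.4,  63.2]), np.float64(0.0)]
brown [ 399  132  104   96 5207] [array([813.2, 483.2]), array([205.8, 331.3]), np.float64(11.5)]
brown [252 157  47  39 953] [array([485. ,  18.7]), array([109.4, 108.2]), np.float64(6.8)]
brown [  254   189   258   195 24304] [array([1152.1,  102.7]), array([ 386.3, 1007. ]), np.float64(0.0)]
brown [263 224  29  25 229] [array([ 663.2, -119.5]), array([93.8, 49.6]), np.float64(13.8)]
brown [  0 298  13  41 290] [array([ 436.6, -853.4]), arra
[... 4431 characters left out ...]
 62  176   85   94   84   86   60   59   12    2    0    0]
 [  26    3    2    1    0    0   -1    0   64   64   62   64   67   67  168   86   91   85   84   60   56    1    0    2   -1]
 [  11    0    2    0    3    0    0    0   67   64   63   64   64   66   60   86   87   89   86   61   55    0    0   -2    1]
 [   0    0    2    1    0   -1    3   -2   54   60   60   63   61   61   63  106  134   85  102   62   51    0   -1   -1    4]
 [   0    2    1    3    2   -1    4    3    1    0    3   -3    0   -3   -1    3    2    0   59   58   35    0    4    1    0]
 [   0    2    0    0   -1    2   -1   -1    2    0    0    2    0    0    3    2    0   -1    3   -1    1    0    4    0    0]]
```

View pics/mtop.png

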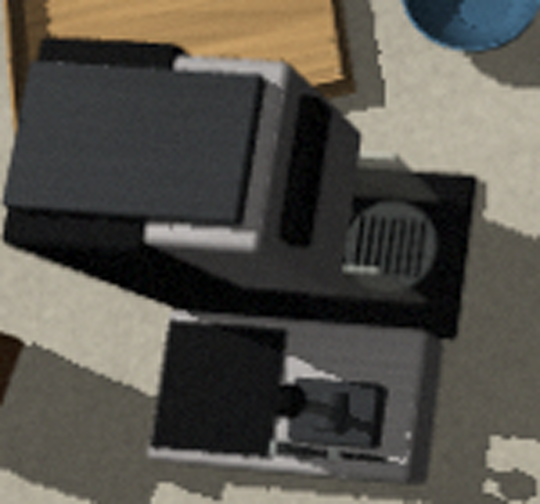

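View pics/mscene.png

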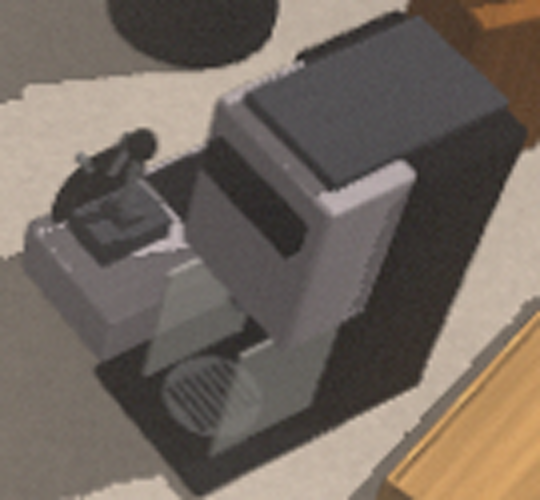

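The drainer mug's rim is at z = 73 mm, which is the short mug on the 10 mm floor. The coaster mug's rim is at 110 mm, which is the tall one. So the short mug is waiting and the lever goes to the front mark at 0.35. The crops show the drip plate at (392,245), the lever ball at about (290,400) and the clear bay panels. Next I fit the poses.

```bash
python3 - <<'E'
from h import *
import json
from scipy.optimize import least_squares
im,d,K,D,E=load("top0"); P=cloud(d,K,D,E); hsv=cv2.cvtColor(im,cv2.COLOR_RGB2HSV); z=P[...,2]
# drainer outline
m=((hsv[...,2]<70)&(z>-.01)&(z<.04)).astype(np.uint8); m=cv2.morphologyEx(m,cv2.MORPH_CLOSE,np.ones((5,5)))
nl,lab,st,ce=cv2.connectedComponentsWithStats(m); i=lab[230,330]; 
h=cv2.convexHull(np.argwhere(lab==i)[:,::-1].astype(np.int32))[:,0]
W=onplane(h,.02,K,D,E); print("drainer rect",[np.round(t,1) for t in cv2.minAreaRect((W[:,:2]*1000).astype(np.float32))])
# drainer mug rim + handle
s=np.s_[178:225,318:358]; q=(hsv[s][...,1]<70)&(hsv[s][...,2]>110); Q=P[s][q]
rim=Q[(Q[:,2]>.064)&(Q[:,2]<.08)]; rim=rim[np.hypot(*(rim[:,:2]-[.493,-.30]).T)<.04]
c,R=circ(rim); print("mug",c,R,len(rim))
hd=Q[(Q[:,2]>.045)&(Q[:,2]<.075)]; rr=hd[:,:2]-c; k=(np.hypot(*rr.T)>.042)&(np.hypot(*rr.T)<.078); print("handle",k.sum(),hd[k].mean(0),np.degrees(np.arctan2(*rr[k].mean(0)[::-1])))
# prongs
tall=P[165:225,315:360].reshape(-1,3); t=tall[(tall[:,2]>.085)&(tall[:,2]<.13)]; t=t[np.hypot(*(t[:,:2]-c).T)<.08]; print("prongs",t.round(3).tolist())
# machine console top
s=np.s_[190:245,80:175]; A=P[s].reshape(-1,3); A=A[(A[:,2]>.054)&(A[:,2]<.072)]
print("console",len(A),[np.round(t,1) for t in cv2.minAreaRect((A[:,:2]*1000).astype(np.float32))],np.round(cv2.boxPoints(cv2.minAreaRect((A[:,:2]*1000).astype(np.float32)))).tolist())
# drip plate: bright vs black base
g=im.mean(2); s=np.s_[150:195,138:172]; q=(g[s]>45)&(z[s]>.005)&(z[s]<.03); v,u=np.nonzero(q); W=onplane(np.c_[u+138,v+150],.015,K,D,E)
mid=np.median(W,0); print("drip",mid,len(W),cv2.minEnclosingCircle((W[:,:2]*1000).astype(np.float32)))
# base front edge: dark points z~13
s=np.s_[145:205,155:185]; q=(hsv[s][...,2]<45)&(z[s]>.005)&(z[s]<.03); v,u=np.nonzero(q); F=[]
for r in np.unique(v):
    F.append([u[v==r].max()+155.5,r+150-5])
print("front edge",onplane(np.array(F,float),.013,K,D,E)[:,:2].round(4).tolist())
# lever etc: high points over console
A=P[190:250,110:175].reshape(-1,3); t=A[(A[:,2]>.1)&(A[:,2]<.2)]; t=t[t[:,0]<.56]; print("lever",t.round(3).tolist())
im2,d2,K2,D2,E2=load("scene0"); P2=cloud(d2,K2,D2,E2); A=P2[0:90,320:395].reshape(-1,3); 
A=A[(abs(A[:,0]-.227)<.25)&(abs(A[:,1]-.58)<.25)&(A[:,2]>.15)]
for lo in np.arange(.15,.5,.03):
    q=A[(A[:,2]>=lo)&(A[:,2]<lo+.03)]
    if len(q): print(round(lo,2),len(q),q.min(0).round(3),q.max(0).round(3))
A=P2[90:150,315:375].reshape(-1,3);t=A[(A[:,2]>.12)&(A[:,2]<.2)&(A[:,0]<.54)]; print("lever2",t.round(3).tolist())
E
```

```text
drainer rect [array([ 527.3, -324.8]), array([243.3, 286.6]), np.float64(6.9)]
mug [ 0.49308085 -0.29964141] 0.030424453318361487 114
handle 39 [ 0.5502923  -0.29461452  0.06069807] 5.021406621208671
prongs [[0.55, -0.31, 0.1], [0.549, -0.311, 0.105], [0.549, -0.309, 0.09], [0.546, -0.308, 0.104], [0.546, -0.311, 0.105], [0.544, -0.275, 0.101], [0.545, -0.308, 0.093], [0.543, -0.308, 0.104], [0.541, -0.272, 0.103], [0.54, -0.273, 0.108], [0.544, -0.309, 0.088], [0.54, -0.273, 0.095], [0.54, -0.276, 0.093]]
console 2547 [array([477.5, 326.3]), array([222.9, 135. ]), np.float64(84.8)] [[400.0, 221.0], [535.0, 209.0], [555.0, 431.0], [420.0, 443.0]]
drip [0.61475365 0.25575833 0.015     ] 264 ((615.597900390625, 238.74453735351562), 62.73814010620117)
front edge [[0.67, 0.224], [0.6662, 0.189], [0.6629, 0.1889], [0.6597, 0.1888], [0.6564, 0.1887], [0.6532, 0.1885], [0.6499, 0.1884], [0.6468, 0.1915], [0.6435, 0.1914], [0.6403, 0.1912], [0.6371, 0.1911], [0.6339, 0.191], [0.6307, 0.1909], [0.6275, 0.1908], [0.6243, 0.1938], [0.6211, 0.1937], [0.6179, 0.1936], [0.6147, 0.1935], [0.6115, 0
[... 7068 characters left out ...]
.424, 0.266, 0.126], [0.426, 0.269, 0.126], [0.424, 0.276, 0.12], [0.457, 0.28, 0.147], [0.461, 0.28, 0.151], [0.463, 0.282, 0.151], [0.42, 0.262, 0.121], [0.428, 0.258, 0.13], [0.427, 0.263, 0.126], [0.426, 0.27, 0.121], [0.458, 0.28, 0.143], [0.461, 0.281, 0.146], [0.459, 0.288, 0.14], [0.425, 0.258, 0.122], [0.429, 0.258, 0.126], [0.428, 0.263, 0.122], [0.455, 0.28, 0.136], [0.458, 0.281, 0.137], [0.461, 0.283, 0.139], [0.461, 0.287, 0.137], [0.457, 0.278, 0.134], [0.458, 0.282, 0.133], [0.462, 0.282, 0.136], [0.459, 0.278, 0.131], [0.461, 0.279, 0.133], [0.463, 0.282, 0.133], [0.456, 0.282, 0.122], [0.462, 0.279, 0.129], [0.463, 0.283, 0.127], [0.462, 0.276, 0.121], [0.54, 0.258, 0.194]]
```

Measured poses:

| Thing | Pose |
|---|---|
| Short mug | (0.493, -0.300), handle at about 6° yaw |
| Mat | (0.484, 0.018) |
| Machine axis | 84.9°, cup spot about (0.61, 0.259) |
| Lever ball | (0.459, 0.284, 0.162), so upright |

The sizes agree with the description. I go up first, then across.

>>> jog_arm:
  plan: "0 0 -1 0 0 0 -1;0 0 -1 0 0 0 -1;0 0 -1 0 0 0 -1;0 0 -1 0 0 0 -1;0.98 0.88 0 0 0 0 -1;0.98 0.88 0 0 0 0 -1;0.98 0.88 0 0 0 0 -1;0.98 0.88 0 0 0 0 -1;0.98 0.88 0 0 0 0 -1;0.98 0.88 0 0 0 0 -1"

```text
time_s: 1.1
tcp_pos: [0.3163, 0.4044, 0.3221]
ee_rot: [[0.932, -0.363, -0.001], [-0.363, -0.932, -0.001], [-0.0, 0.001, -1.0]]
wrist_force: [1.2, 0.1, -0.2]
gripper_width: 0.999
gripper_force: 0.0
```

>>> jog_arm:
  plan: "0.98 0.88 0 0 0 0 -1;0.98 0.88 0 0 0 0 -1;0.98 0.88 0 0 0 0 -1;0.98 0.88 0 0 0 0 -1;0.98 0.88 0 0 0 0 -1;0.98 0.88 0 0 0 0 -1;0.98 0.88 0 0 0 0 -1;0.5 0.9 0 0 0 0 -1;0.5 0.9 0 0 0 0 -1;0.5 0.9 0 0 0 0 -1"

```text
time_s: 2.1
tcp_pos: [0.43, 0.1224, 0.3221]
ee_rot: [[0.932, -0.364, -0.001], [-0.364, -0.932, -0.0], [-0.001, 0.001, -1.0]]
wrist_force: [0.0, 0.3, 0.2]
gripper_width: 1.002
gripper_force: 0.0
```

>>> jog_arm:
  plan: "0.57 1 0 0 0 0 -1;0.57 1 0 0 0 0 -1;0.57 1 0 0 0 0 -1;0.57 1 0 0 0 0 -1;0.57 1 0 0 0 0 -1;0.57 1 0 0 0 0 -1;0.57 1 0 0 0 0 -1;0.57 1 0 0 0 0 -1;0 0 0 0 0 0.52 -1;0 0 0 0 0 0 -1"

```text
time_s: 3.1
tcp_pos: [0.4635, -0.1048, 0.3219]
ee_rot: [[0.902, -0.432, -0.001], [-0.432, -0.902, 0.0], [-0.001, 0.0, -1.0]]
wrist_force: [0.3, -0.4, -0.0]
gripper_width: 1.002
gripper_force: 0.0
```

```bash
cat >> h.py <<'E'
def snap(r,n,f):
    c=r.get_calibration(n); im,d=r.capture(n); cv2.imwrite(f"pics/{f}.png",im[...,::-1])
    K,D,E=[np.array(c[k]) for k in("mtx","distortion","extrinsics")]; return im,d,K,D,E
def todo(r,pos=None,R=None):
    from scipy.spatial.transform import Rotation as Ro
    s=r.sense(); T=s["ee_rot"]; print("tcp",s["tcp_pos"].round(4),"t",s["time_s"],"joints",s["joints"].round(1))
    if pos is not None: print("shift units",(T.T@(np.array(pos)-s["tcp_pos"])/.025).round(2))
    if R is not None: print("turn units",(np.degrees(Ro.from_matrix(T.T@R).as_rotvec())/8).round(2))
def tool(ydeg,a,ax):  # down tool with x axis yaw ydeg, tilted by a about world-horizontal dir; z leans toward yaw ax
    from scipy.spatial.transform import Rotation as Ro
    y=np.radians(ydeg); X=np.array([np.cos(y),np.sin(y),0]); Z=np.array([0,0,-1.]); B=np.c_[X,np.cross(Z,X),Z]
    h=np.array([np.cos(np.radians(ax)),np.sin(np.radians(ax)),0]); w=np.cross(Z,h)
    return Ro.from_rotvec(w*np.radians(a)).as_matrix()@B
E
python3 - <<'E'
from station import r
from h import *
im,d,K,D,E=snap(r,"wrist","w1"); P=cloud(d,K,D,E); hsv=cv2.cvtColor(im,cv2.COLOR_RGB2HSV)
m=(hsv[...,1]<70)&(hsv[...,2]>100)&(d>0)&(np.hypot(P[...,0]-.493,P[...,1]+.3)<.045)
Q=P[m]; Q=Q[(Q[:,2]>.064)&(Q[:,2]<.08)]; print(len(Q)); c,R=circ(Q); print("mug",c,R,Q.mean(0))
q=(hsv[...,1]<70)&(hsv[...,2]>100)&(d>0)&(P[...,2]>.035)&(P[...,2]<.075); H=P[q]; rr=H[:,:2]-c; k=(np.hypot(*rr.T)>.042)&(np.hypot(*rr.T)<.078)&(rr[:,0]>.03); print("handle",k.sum(),np.degrees(np.arctan2(*rr[k].mean(0)[::-1])))
pl=P.reshape(-1,3); t=pl[(pl[:,2]>.12)&(pl[:,2]<.17)]; print("plates minmax",len(t),t.min(0).round(3) if len(t) else 0,t.max(0).round(3) if len(t) else 0)
a=np.radians(6.5); o=(t[:,:2]-c)@np.array([[np.cos(a),-np.sin(a)],[np.sin(a),np.cos(a)]]); print("plates rel drainer",o.min(0),o.max(0))
g=pl[(hsv.reshape(-1,3)[:,0]>50)&(hsv.reshape(-1,3)[:,0]<85)&(hsv.reshape(-1,3)[:,1]>70)]; 
if len(g): print("green z",np.percentile(g[:,2],[50,99]),g.mean(0))
t=pl[(np.hypot(*(pl[:,:2]-[.545,-.29]).T)<.03)&(pl[:,2]>.085)]; print("prong top",np.percentile(t[:,2],[50,99]) if len(t) else 0,len(t))
todo(r,[c[0],c[1],.2],tool(-25.5,0,0))
E
```

```text
774
mug [ 0.49309233 -0.29796159] 0.03056579224774879 [ 0.49380461 -0.29983832  0.07027159]
handle 358 5.955081333964219
plates minmax 7 [ 0.526 -0.38   0.12 ] [ 0.528 -0.378  0.122]
plates rel drainer [ 0.02336186 -0.08545192] [ 0.0259975  -0.08301949]
green z [0.06782059 0.43858373] [ 0.58507342 -0.17161415  0.0906574 ]
prong top [0.09926383 0.10339957] 109
tcp [ 0.4635 -0.1044  0.3221] t 3.15 joints [  7.    3.8  -9.4  -0.  -76.9  57.6]
shift units [4.4  6.48 4.88]
turn units [0.   0.01 0.01]
```

View pics/w1.png

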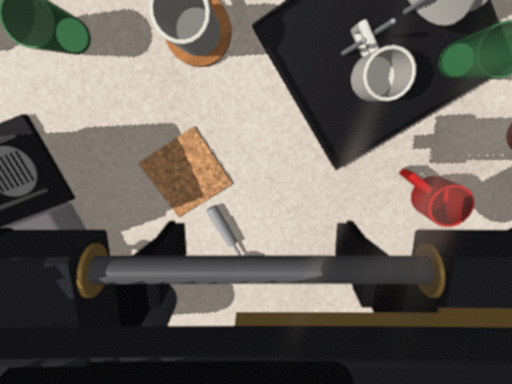

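The wrist view shows the white short mug at (383,75) with its handle between the prongs at (365,38). The plates and green glass are at its right (485,50), and the red look-alike is at (440,198). The crop confirms the target, so I move over it and descend with the closing line turned about 32° to clear the plates.

>>> jog_arm:
  plan: "0.63 0.92 0.6 0 0 0 -1;0.63 0.92 0.6 0 0 0 -1;0.63 0.92 0.6 0 0 0 -1;0.63 0.92 0.6 0 0 0 -1;0.63 0.92 0.6 0 0 0 -1;0.63 0.92 0.6 0 0 0 -1;0.62 0.92 0.6 0 0 0 -1;0 0 0.6 0 0 0 -1;0 0 0 0 0 0 -1;0 0 0 0 0 0 -1"

```text
time_s: 4.15
tcp_pos: [0.4941, -0.2963, 0.2027]
ee_rot: [[0.904, -0.428, -0.0], [-0.428, -0.904, -0.0], [-0.0, 0.0, -1.0]]
wrist_force: [0.3, 0.9, 0.4]
gripper_width: 0.999
gripper_force: 0.0
```

```bash
python3 - <<'E'
from station import r
from h import *
im,d,K,D,E=snap(r,"wrist","w2"); P=cloud(d,K,D,E); hsv=cv2.cvtColor(im,cv2.COLOR_RGB2HSV)
m=(hsv[...,1]<70)&(hsv[...,2]>100)&(d>0)&(np.hypot(P[...,0]-.493,P[...,1]+.3)<.042)
Q=P[m]; Q=Q[(Q[:,2]>.066)&(Q[:,2]<.08)]; print(len(Q)); 
if len(Q)>50: print("mug",circ(Q),Q.mean(0))
todo(r,[.493,-.299,.042],tool(-25.5,0,0))
E
```

```text
936
mug (array([ 0.49386997, -0.29955585]), np.float64(0.030341175142667307)) [ 0.49362652 -0.29951285  0.07068958]
tcp [ 0.4945 -0.2963  0.2035] t 4.2 joints [-14.8  18.1  -8.3   0.  -63.5  79.5]
shift units [-0.02  0.12  6.46]
turn units [ 0.   -0.01  0.02]
```

>>> jog_arm:
  plan: "0 0.13 1 0 0 0 -1;0 0 1 0 0 0 -1;0 0 1 0 0 0 -1;0 0 1 0 0 0 -1;0 0 1 0 0 0 -1;0 0 0.8 0 0 0 -1;0 0 0.4 0 0 0 -1;0 0 0.24 0 0 0 -1;0 0 0 0 0 0 -1;0 0 0 0 0 0 1"

```text
time_s: 5.2
tcp_pos: [0.4935, -0.2999, 0.0427]
ee_rot: [[0.903, -0.429, 0.002], [-0.429, -0.903, -0.001], [0.002, -0.0, -1.0]]
wrist_force: [0.2, -0.3, -0.4]
gripper_width: 0.967
gripper_force: 0.0
```

>>> jog_arm:
  plan: "0 0 0 0 0 0 1;0 0 0 0 0 0 1;0 0 0 0 0 0 1;0 0 0 0 0 0 1;0 0 0 0 0 0 1;0 0 -0.2 0 0 0 1;0 0 -0.4 0 0 0 1;0 0 -0.4 0 0 0 1;0 0 0 0 0 0 1;0 0 0 0 0 0 1"

```text
time_s: 6.2
tcp_pos: [0.4926, -0.2997, 0.0669]
ee_rot: [[0.903, -0.43, 0.001], [-0.43, -0.903, 0.0], [0.001, -0.0, -1.0]]
wrist_force: [-0.8, 0.2, -1.9]
gripper_width: 0.76
gripper_force: 30.0
```

>>> jog_arm:
  plan: "0 0 -1 0 0 0 1;0 0 -1 0 0 0 1;0 0 -1 0 0 0 1;0 0 -1 0 0 0 1;0 0 -1 0 0 0 1;-0.2 -0.4 0 0 0 0 1;-0.4 -0.8 0 0 0 0 1;-0.48 -0.95 0 0 0 0 1;-0.48 -0.95 0 0 0 0 1;-0.48 -0.95 0 0 0 0 1"

```text
time_s: 7.2
tcp_pos: [0.4886, -0.1846, 0.1896]
ee_rot: [[0.903, -0.43, -0.003], [-0.43, -0.903, 0.001], [-0.003, 0.0, -1.0]]
wrist_force: [0.9, 0.7, -2.6]
gripper_width: 0.76
gripper_force: 30.0
```

>>> jog_arm:
  plan: "-0.48 -0.95 0 0 0 0 1;-0.48 -0.95 0 0 0 0 1;-0.48 -0.95 0 0 0 0 1;-0.48 -0.95 0 0 0 0 1;-0.48 -0.95 0 0 0 0 1;-0.48 -0.95 0 0 0 0 1;-0.48 -0.95 0 0 0 0 1;-0.4 -0.6 0 0 0 0 1;0 0 0 0 0 0.8 1;0 0 0 0 0 0.8 1"

```text
time_s: 8.2
tcp_pos: [0.4815, 0.0186, 0.1898]
ee_rot: [[0.783, -0.622, -0.003], [-0.622, -0.783, -0.0], [-0.002, 0.002, -1.0]]
wrist_force: [-0.2, 0.1, -3.1]
gripper_width: 0.757
gripper_force: 30.0
```

>>> jog_arm:
  plan: "0 0 0 0 0 1 1;0 0 0 0 0 1 1;0 0 0 0 0 1 1;0 0 0 0 0 1 1;0 0 0 0 0 1 1;0 0 0 0 0 1 1;0 0 0 0 0 1 1;0 0 0 0 0 1 1;0 0 0 0 0 1 1;0 0 0 0 0 1 1"

```text
time_s: 9.2
tcp_pos: [0.4816, 0.0179, 0.1898]
ee_rot: [[-0.479, -0.878, -0.003], [-0.878, 0.479, -0.0], [0.002, 0.003, -1.0]]
wrist_force: [-0.3, -0.8, -2.4]
gripper_width: 0.757
gripper_force: 30.0
```

```bash
python3 - <<'E'
from station import r
from h import *
im,d,K,D,E=snap(r,"scene","s1")
P=cloud(d,K,D,E); q=(P[...,2]<.02)&(cv2.inRange(cv2.cvtColor(im,cv2.COLOR_RGB2HSV),(5,90,60),(22,255,230))>0)&(abs(P[...,0]-.48)<.08)&(abs(P[...,1]-.02)<.08); print("mat",q.sum())
todo(r,[.484,.018,.038])
print(r.sense()["ee_rot"].round(3).tolist())
cv2.imwrite("pics/s1c.png",cv2.resize(im[60:220,190:360],None,fx=3,fy=3)[...,::-1])
E
```

```text
mat 951
tcp [0.4815 0.0179 0.1898] t 9.25 joints [ 21.5   9.8 -21.7  -0.1 -58.6 -50.2]
shift units [-0.06 -0.1   6.07]
[[-0.482, -0.876, -0.003], [-0.876, 0.482, -0.0], [0.002, 0.003, -1.0]]
```

View pics/s1c.png

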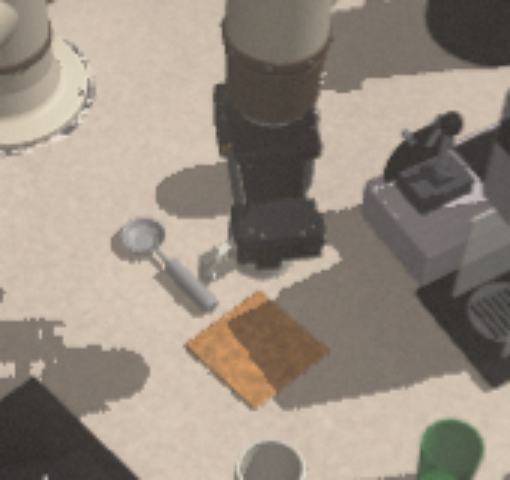

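The crop shows the mug held above the mat with its handle towards the drainer side at (215,262), as wanted. I finish the turn and lower onto the mat.

>>> jog_arm:
  plan: "-0.06 -0.1 0 0 0 0.98 1;0 0 1 0 0 0 1;0 0 1 0 0 0 1;0 0 1 0 0 0 1;0 0 1 0 0 0 1;0 0 1 0 0 0 1;0 0 0.5 0 0 0 1;0 0 0.3 0 0 0 1;0 0 0.2 0 0 0 1;0 0 0.09 0 0 0 1"

```text
time_s: 10.25
tcp_pos: [0.4859, 0.0179, 0.039]
ee_rot: [[-0.589, -0.808, -0.0], [-0.808, 0.589, -0.0], [0.0, 0.0, -1.0]]
wrist_force: [0.7, 0.3, -1.7]
gripper_width: 0.761
gripper_force: 30.0
```

>>> jog_arm:
  plan: "0 0 0 0 0 0 1;0 0 0 0 0 0 -1;0 0 0 0 0 0 -1;0 0 0 0 0 0 -1;0 0 0 0 0 0 -1;0 0 0 0 0 0 -1;0 0 -0.5 0 0 0 -1;0 0 -1 0 0 0 -1;0 0 -1 0 0 0 -1;0 0 -1 0 0 0 -1"

```text
time_s: 11.25
tcp_pos: [0.4858, 0.0177, 0.1277]
ee_rot: [[-0.589, -0.808, -0.0], [-0.808, 0.589, -0.0], [0.0, 0.0, -1.0]]
wrist_force: [0.3, -0.4, -0.4]
gripper_width: 0.998
gripper_force: 0.0
```

>>> jog_arm:
  plan: "0 0 -1 0 0 0 -1;0 0 -1 0 0 0 -1;0 0 -1 0 0 0 -1;0 0 -0.5 0 0 0 -1;0 0 0 0 0 -0.97 -1;0 0 0 0 0 -0.97 -1;0 0 0 0 0 -0.97 -1;0 0 0 0 0 -0.96 -1;0 0 0 0 0 0 -1;0 0 0 0 0 0 -1"

```text
time_s: 12.25
tcp_pos: [0.4859, 0.0178, 0.2143]
ee_rot: [[-0.093, -0.996, -0.0], [-0.996, 0.093, 0.0], [0.0, 0.0, -1.0]]
wrist_force: [0.1, 0.1, 0.1]
gripper_width: 1.001
gripper_force: 0.0
```

```bash
python3 - <<'E'
from station import r
from h import *
im,d,K,D,E=snap(r,"wrist","w3"); P=cloud(d,K,D,E); hsv=cv2.cvtColor(im,cv2.COLOR_RGB2HSV)
w=(hsv[...,1]<70)&(hsv[...,2]>100)&(d>0)&(np.hypot(P[...,0]-.484,P[...,1]-.018)<.1)
Q=P[w]; Q1=Q[(Q[:,2]>.058)&(Q[:,2]<.075)&(np.hypot(Q[:,0]-.484,Q[:,1]-.018)<.045)]; c,R=circ(Q1); print("mug",len(Q1),c,R,Q1.mean(0))
H=Q[(Q[:,2]>.04)&(Q[:,2]<.07)]; rr=H[:,:2]-c; k=(np.hypot(*rr.T)>.042)&(np.hypot(*rr.T)<.08); print("handle",k.sum(),H[k].mean(0) if k.any() else 0,np.degrees(np.arctan2(*rr[k].mean(0)[::-1])) if k.any() else 0)
np.savez("w3.npz",im=im,d=d,mtx=K,distortion=D,extrinsics=E)
for px in [(153.9,173.05)]:
    a=load("top0"); print("drip top view",onplane([px],.015,*a[2:]))
b=load("scene0"); 
# scene crop ellipse centre: crop (212,396)/4+(305,65)
print("drip scene view",onplane([(212/4+305,396/4+65)],.015,*b[2:]))
m=np.array([.0898,.996,0]); zt=m*.5+np.array([0,0,-.866]); cc=np.r_[c,.005]
T=cc-.060*m+[0,0,.033]+.019*zt; R=tool(-95.15,30,84.85); print("goal",T,R.round(3).tolist()); todo(r,T-.09*zt,R)
E
```

```text
mug 826 [0.48636807 0.01793911] 0.03044308617667479 [0.48615569 0.01713557 0.0657269 ]
handle 352 [ 0.48036379 -0.03883569  0.05368948] -96.03693507453661
drip top view [[0.60548459 0.25732959 0.015     ]]
drip scene view [[0.60759527 0.26053884 0.015     ]]
goal [ 0.48183317 -0.03235889  0.021546  ] [[-0.078, -0.996, 0.045], [-0.863, 0.09, 0.498], [-0.5, 0.0, -0.866]]
tcp [0.4859 0.0178 0.2143] t 12.3 joints [ 21.3   8.8 -19.2  -0.  -62.  -26.6]
shift units [ 3.81 -0.03  4.59]
turn units [-0.   -3.75 -0.02]
```

View pics/w3.png

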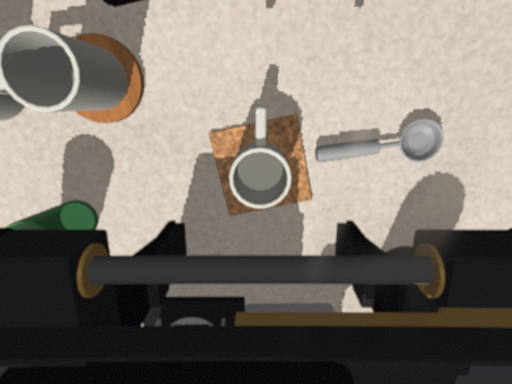

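The mug stands on the mat at (260,178) with its handle at (260,125), at -96° yaw. I tilt the tool 30° for the handle grasp.

>>> jog_arm:
  plan: "1 0 0 0 -0.5 0 -1;1 0 0 0 -0.5 0 -1;1 0 0 0 -0.5 0 -1;0.8 0 0 0 -0.5 0 -1;0 0 0 0 -0.5 0 -1;0 0 0 0 -0.5 0 -1;0 0 0 0 -0.5 0 -1;0 0 0 0 -0.25 0 -1;0 0 0 0 0 0 -1;0 0 0 0 0 0 -1"

```text
time_s: 13.3
tcp_pos: [0.4775, -0.0763, 0.2048]
ee_rot: [[-0.079, -0.996, 0.045], [-0.863, 0.091, 0.497], [-0.499, 0.001, -0.866]]
wrist_force: [-0.2, 0.0, 0.1]
gripper_width: 0.998
gripper_force: 0.0
```

```bash
python3 - <<'E'
from station import r
from h import *
R=tool(-95.15,30,84.85); T=np.array([.4812,-.0324,.0215]); todo(r,T-.08*R[:,2],R); todo(r,T)
im,d,K,D,E=snap(r,"wrist","w4"); np.savez("w4.npz",im=im,d=d,mtx=K,distortion=D,extrinsics=E)
print("drip px",project([.607,.259,.015],K,D,E))
E
```

```text
tcp [ 0.4775 -0.0763  0.2048] t 13.3 joints [-10.9  14.4  -8.  -31.2 -73.5  16.3]
shift units [2.14 0.01 4.03]
turn units [ 0.   -0.01 -0.01]
tcp [ 0.4775 -0.0763  0.2048] t 13.3 joints [-10.9  14.4  -8.  -31.2 -73.5  16.3]
shift units [2.13 0.01 7.23]
drip px [[206.39196002 262.47198256]]
```

>>> jog_arm:
  plan: "0.7 0 1 0 0 0 -1;0.7 0 1 0 0 0 -1;0.74 0 1 0 0 0 -1;0 0 1 0 0 0 -1;0 0 1 0 0 0 -1;0 0 1 0 0 0 -1;0 0 0.7 0 0 0 -1;0 0 0.4 0 0 0 -1;0 0 0.13 0 0 0 -1;0 0 0 0 0 0 -1"

```text
time_s: 14.35
tcp_pos: [0.4817, -0.032, 0.0219]
ee_rot: [[-0.077, -0.996, 0.045], [-0.863, 0.089, 0.498], [-0.5, -0.0, -0.866]]
wrist_force: [-0.2, -0.5, 0.2]
gripper_width: 0.999
gripper_force: 0.0
```

>>> jog_arm:
  plan: "0 0 0 0 0 0 1;0 0 0 0 0 0 1;0 0 0 0 0 0 1;0 0 0 0 0 0 1;0 0 0 0 0 0 1;0 0 0 0 0 0 1;0 0 0 0 0 0 1;0 0 0 0 0 0 1;0 0 0 0 0 0 1;0 0 0 0 0 0 1"

```text
time_s: 15.35
tcp_pos: [0.4815, -0.0322, 0.0216]
ee_rot: [[-0.078, -0.996, 0.045], [-0.863, 0.09, 0.498], [-0.5, 0.0, -0.866]]
wrist_force: [-0.5, -0.5, 0.2]
gripper_width: 0.174
gripper_force: 0.0
```

```bash
python3 - <<'E'
from station import r
from h import *
todo(r,[.4812,-.0324,.0215])
im,d,K,D,E=snap(r,"top","t2"); P=cloud(d,K,D,E)
hsv=cv2.cvtColor(im,cv2.COLOR_RGB2HSV); w=(hsv[...,1]<70)&(hsv[...,2]>100)&(d>0)&(np.hypot(P[...,0]-.484,P[...,1]-.018)<.045)
Q=P[w];Q=Q[(Q[:,2]>.05)&(Q[:,2]<.08)]; print("mug",circ(Q),len(Q))
E
```

```text
tcp [ 0.4815 -0.0322  0.0216] t 15.35 joints [ -7.3  28.  -17.8 -39.  -52.6  28.6]
shift units [ 0.01  0.01 -0.  ]
mug (array([0.48762905, 0.02046264]), np.float64(0.02807323645930801)) 32
```

>>> jog_arm:
  plan: "0 0 0 0 0 0 1;0 0 0 0 0 0 1;0 0 0 0 0 0 1;-0.1 0 -0.17 0 0 0 1;-0.2 0 -0.35 0 0 0 1;-0.2 0 -0.35 0 0 0 1;-0.1 0 -0.17 0 0 0 1;0 0 0 0 0 0 1;0 0 0 0 0 0 1;0 0 0 0 0 0 1"

```text
time_s: 16.4
tcp_pos: [0.4812, -0.0322, 0.0514]
ee_rot: [[-0.078, -0.996, 0.044], [-0.862, 0.09, 0.498], [-0.5, 0.001, -0.866]]
wrist_force: [0.0, 0.3, -3.0]
gripper_width: 0.138
gripper_force: 30.0
```

```bash
python3 - <<'E'
from station import r
from h import *
todo(r)
im,d,K,D,E=snap(r,"wrist","w5"); P=cloud(d,K,D,E)
hsv=cv2.cvtColor(im,cv2.COLOR_RGB2HSV); w=(hsv[...,1]<70)&(hsv[...,2]>100)&(d>0)&(np.hypot(P[...,0]-.486,P[...,1]-.018)<.05)&(P[...,2]>.07)&(P[...,2]<.12)
Q=P[w]; print(len(Q))
if len(Q)>40:
    A=np.c_[Q[:,:2]-[.486,.018],np.ones(len(Q))]; f=np.linalg.lstsq(A,Q[:,2],rcond=None)[0]; print("rim plane",f,circ(Q))
im2=snap(r,"scene","s2")[0]; cv2.imwrite("pics/s2c.png",cv2.resize(np.hstack([im2[130:230,220:320],im2[130:230,220:320]*0+cv2.resize(im[60:360,100:400],(100,100))]),None,fx=4,fy=4)[...,::-1])
E
```

```text
tcp [ 0.4812 -0.0322  0.0514] t 16.4 joints [ -7.   25.1 -17.1 -37.5 -55.3  25.7]
605
rim plane [ 0.01049394 -0.03325125  0.08244498] (array([ 0.48221394, -0.01863228]), np.float64(0.008733565128847902))
```

View pics/s2c.png

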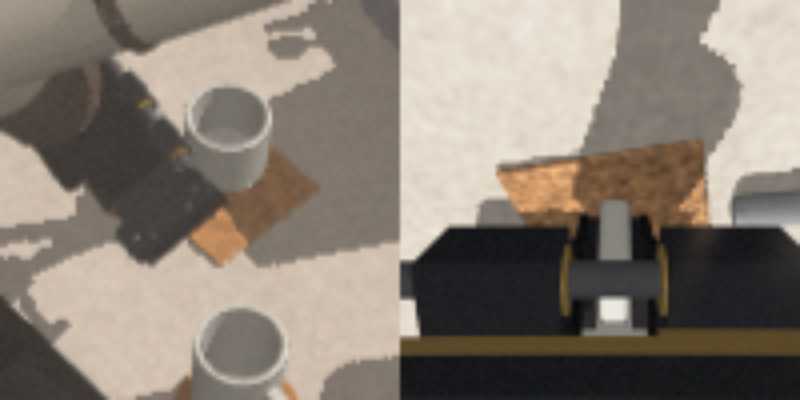

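The crop shows the mug held by its handle, upright, above the mat. I move it towards the front of the bay.

>>> jog_arm:
  plan: "-0.5 0.05 0.28 0 0 0 1;-0.65 0.07 0.38 0 0 0 1;-0.65 0.07 0.38 0 0 0 1;-0.65 0.07 0.38 0 0 0 1;-0.55 0.05 0.31 0 0 0 1;-0.07 -0.85 0.04 0 0 0 1;-0.07 -0.85 0.04 0 0 0 1;-0.07 -0.85 0.04 0 0 0 1;-0.07 -0.85 0.04 0 0 0 1;-0.05 -0.86 0.03 0 0 0 1"

```text
time_s: 17.5
tcp_pos: [0.5887, 0.0557, 0.0513]
ee_rot: [[-0.078, -0.996, 0.043], [-0.862, 0.089, 0.498], [-0.5, 0.001, -0.866]]
wrist_force: [0.8, 0.1, -2.3]
gripper_width: 0.133
gripper_force: 30.0
```

```bash
python3 - <<'E'
from station import r
from h import *
todo(r)
for n in("top","scene"):
    im,d,K,D,E=snap(r,n,n+"3"); P=cloud(d,K,D,E); np.savez(n+"3.npz",im=im,d=d,mtx=K,distortion=D,extrinsics=E)
    hsv=cv2.cvtColor(im,cv2.COLOR_RGB2HSV); w=(hsv[...,1]<70)&(hsv[...,2]>90)&(d>0)&(np.hypot(P[...,0]-.593,P[...,1]-.105)<.042)
    Q=P[w]; Q=Q[(Q[:,2]>.085)&(Q[:,2]<.11)]
    A=np.c_[Q[:,:2]-[.593,.105],np.ones(len(Q))]; f=np.linalg.lstsq(A,Q[:,2],rcond=None)[0]; print(n,len(Q),"rim plane",f,circ(Q))
b=load("top3")[0]; a=load("scene3")[0]
cv2.imwrite("pics/c3.png",np.hstack([cv2.resize(b[120:240,100:220],(400,400),interpolation=2),cv2.resize(a[110:220,290:400],(400,400),interpolation=2)])[...,::-1])
E
```

```text
tcp [0.5887 0.0557 0.0513] t 17.5 joints [  3.   30.8  -5.9 -37.2 -55.   14.1]
top 0 rim plane [0. 0. 0.] (array([0., 0.]), np.float64(0.0))
scene 160 rim plane [-0.00477844 -0.01519533  0.09316743] (array([0.59814738, 0.10553409]), np.float64(0.030699490171645957))
```

View pics/c3.png

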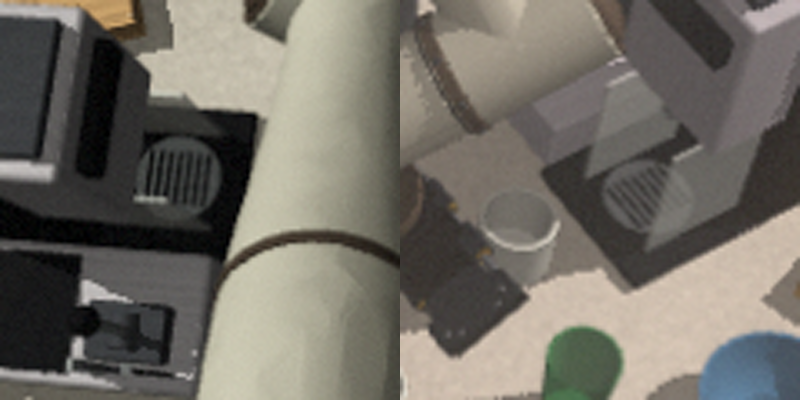

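The mug is upright just outside the bay, at crop (520,215), with the drip plate at (647,196). I refine the plate centre with a radial edge fit in both views.

```bash
python3 - <<'E'
from h import *
from scipy.optimize import least_squares
for n in("top3","scene3","top0","scene0"):
    im,d,K,D,E=load(n); g=cv2.GaussianBlur(im,(0,0),.6).mean(2).astype(np.float32); c=np.array([.607,.259])
    for it in range(3):
        pts=[]
        for t in np.radians(np.arange(0,360,5)):
            rr=np.arange(.033,.048,.0005); W=np.c_[c[0]+rr*np.cos(t),c[1]+rr*np.sin(t),np.full(len(rr),.015)]
            px=project(W,K,D,E).astype(np.float32); v=cv2.remap(g,px[:,:1],px[:,1:],1)[:,0]; dv=v[4:]-v[:-4]
            i=dv.argmin()
            if dv[i]<-12: pts.append(W[i+2,:2])
        pts=np.array(pts); s=least_squares(lambda q:np.hypot(*(pts-q).T)-.040,c,loss="soft_l1",f_scale=.001); c=s.x
    print(n,len(pts),c.round(4),np.median(abs(s.fun)).round(4))
E
```

```text
top3 38 [0.6058 0.2602] 0.0005
scene3 7 [0.6145 0.2735] 0.0008
top0 33 [0.6056 0.2604] 0.0006
scene0 3 [0.6137 0.2727] 0.0002
```

>>> jog_arm:
  plan: "-0.5 0.01 0.29 0 0 0 1;-0.65 0.02 0.38 0 0 0 1;-0.7 0.02 0.4 0 0 0 1;-0.7 0.02 0.4 0 0 0 1;-0.7 0.02 0.4 0 0 0 1;-0.7 0.02 0.4 0 0 0 1;-0.7 0.02 0.4 0 0 0 1;-0.5 0.02 0.3 0 0 0 1;-0.23 0.01 0.13 0 0 0 1;0 0 0 0 0 0 1"

```text
time_s: 18.6
tcp_pos: [0.5976, 0.2106, 0.0517]
ee_rot: [[-0.077, -0.996, 0.043], [-0.863, 0.088, 0.498], [-0.5, 0.001, -0.866]]
wrist_force: [-0.1, -0.3, -2.6]
gripper_width: 0.13
gripper_force: 30.0
```

```bash
python3 - <<'E'
from station import r
from h import *
todo(r)
im,d,K,D,E=snap(r,"scene","scene4"); P=cloud(d,K,D,E)
hsv=cv2.cvtColor(im,cv2.COLOR_RGB2HSV); w=(hsv[...,1]<70)&(hsv[...,2]>90)&(d>0)&(np.hypot(P[...,0]-.606,P[...,1]-.26)<.045)
Q=P[w]; Q=Q[(Q[:,2]>.08)&(Q[:,2]<.11)]; print(len(Q),circ(Q) if len(Q) else 0)
b=snap(r,"top","top4")[0]
cv2.imwrite("pics/c4.png",np.hstack([cv2.resize(b[120:240,100:220],(400,400),interpolation=2),cv2.resize(im[110:220,290:400],(400,400),interpolation=2)])[...,::-1])
E
```

```text
tcp [0.5976 0.2106 0.0517] t 18.6 joints [ 18.   30.9  -5.1 -38.2 -48.1   1.5]
146 (array([0.60341167, 0.26040053]), np.float64(0.03415573464171936))
```

View pics/c4.png

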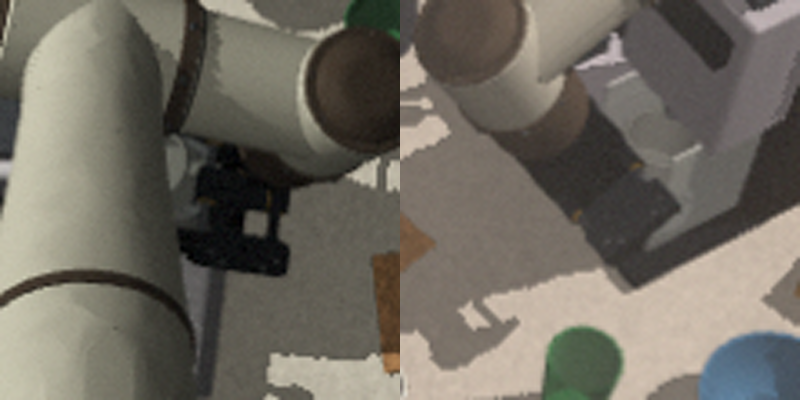

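The mug is in the bay above the plate. I correct it 3 mm in x, lower it, release with a partly opened gripper and retreat.

>>> jog_arm:
  plan: "0 -0.12 0 0 0 0 1;0.12 0 0.2 0 0 0 1;0.12 0 0.2 0 0 0 1;0.08 0 0.14 0 0 0 1;0.03 0 0.05 0 0 0 1;0.03 0 0.05 0 0 0 1;0.02 0 0.04 0 0 0 1;0 0 0 0 0 0 1;0 0 0 0 0 0 1;0 0 0 0 0 0 1"

```text
time_s: 19.7
tcp_pos: [0.6014, 0.2092, 0.0323]
ee_rot: [[-0.077, -0.996, 0.045], [-0.863, 0.089, 0.498], [-0.5, -0.0, -0.866]]
wrist_force: [0.4, 0.4, -2.4]
gripper_width: 0.131
gripper_force: 30.0
```

>>> jog_arm:
  plan: "0.02 0 0.03 0 0 0 1;0 0 0 0 0 0 1;0 0 0 0 0 0 0.3;0 0 0 0 0 0 0.3;0 0 0 0 0 0 0.3;0 0 0 0 0 0 0.3;0 0 0 0 0 0 0.3;0 0 0 0 0 0 0.3;0 0 0 0 0 0 0.3;0 0 0 0 0 0 0.3"

```text
time_s: 20.7
tcp_pos: [0.6013, 0.2091, 0.0312]
ee_rot: [[-0.078, -0.996, 0.045], [-0.863, 0.09, 0.498], [-0.5, 0.0, -0.866]]
wrist_force: [0.7, 0.5, -0.1]
gripper_width: 0.351
gripper_force: 0.0
```

>>> jog_arm:
  plan: "0 0 -0.3 0 0 0 0.3;0 0 -0.6 0 0 0 0.3;0 0 -1 0 0 0 0.3;0 0 -1 0 0 0 0.3;0 0 -1 0 0 0 0.3;0 0 -1 0 0 0 0.3;0 0 -1 0 0 0 0.3;0 0 -1 0 0 0 0.3;0 0 -1 0 0 0 0.3;0 0 0 0 0 0 0.3"

```text
time_s: 21.7
tcp_pos: [0.5944, 0.1088, 0.2074]
ee_rot: [[-0.075, -0.996, 0.054], [-0.863, 0.091, 0.498], [-0.5, -0.009, -0.866]]
wrist_force: [0.2, -0.5, -0.2]
gripper_width: 0.351
gripper_force: 0.0
```

```bash
python3 - <<'E'
from station import r
from h import *
todo(r)
im,d,K,D,E=snap(r,"wrist","w6"); P=cloud(d,K,D,E); np.savez("w6.npz",im=im,d=d,mtx=K,distortion=D,extrinsics=E)
a=snap(r,"scene","scene5")
for n,(im,d,K,D,E) in {"wrist":(im,d,K,D,E),"scene":a}.items():
    P=cloud(d,K,D,E); hsv=cv2.cvtColor(im,cv2.COLOR_RGB2HSV); w=(hsv[...,1]<70)&(hsv[...,2]>80)&(d>0)&(np.hypot(P[...,0]-.606,P[...,1]-.26)<.043)
    Q=P[w]; Q=Q[(Q[:,2]>.07)&(Q[:,2]<.09)]; print(n,len(Q),circ(Q) if len(Q)>20 else 0, Q.mean(0))
cv2.imwrite("pics/c5.png",np.hstack([cv2.resize(im,(400,300),interpolation=2) ,cv2.resize(load("w6")[0],(400,300))])[...,::-1])
E
```

```text
tcp [0.5944 0.1088 0.2074] t 21.7 joints [  9.2  20.    0.8 -31.9 -65.8  -2.2]
wrist 658 (array([0.60586477, 0.25822786]), np.float64(0.030468474029551974)) [0.60606317 0.25635541 0.07424837]
scene 94 (array([0.60271087, 0.25863737]), np.float64(0.029913746444972387)) [0.59516656 0.25674375 0.07563684]
```

View pics/c5.png

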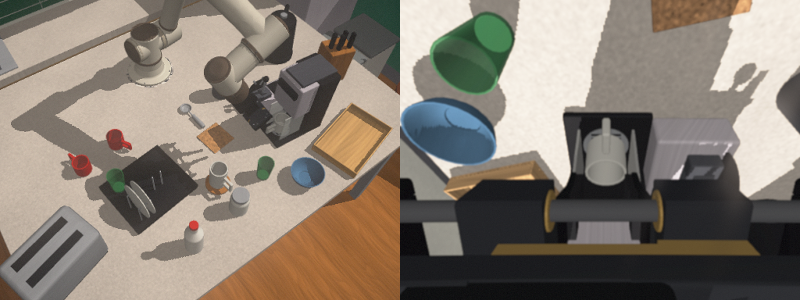

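The wrist view shows the mug on the plate between the panels with its handle pointing out of the bay. Measured centre is (0.606, 0.258) against the plate at (0.606, 0.260), and the gripper has let go. Next is the lever: I un-tilt, turn and re-fit the ball.

>>> jog_arm:
  plan: "0 0 -0.4 0 0.94 0 0.3;0 0 -0.4 0 0.94 0 0.3;0 0 -0.4 0 0.94 0 0.3;0 0 -0.4 0 0.93 0 1;0 0 0 0 0 -1 1;0 0 0 0 0 -1 1;0 0 0 0 0 -1 1;0 0 0 0 0 -1 1;0 0 0 0 0 -1 1;0 0 0 0 0 -1 1"

```text
time_s: 22.8
tcp_pos: [0.5906, 0.0985, 0.2382]
ee_rot: [[0.685, -0.729, -0.003], [-0.729, -0.685, -0.001], [-0.001, 0.003, -1.0]]
wrist_force: [0.1, 0.1, 0.1]
gripper_width: 0.002
gripper_force: 0.0
```

```bash
cat >> h.py <<'E'
from scipy.optimize import least_squares
def ball(P,c0,z0=.162):
    c=np.r_[c0,z0]
    for _ in range(4):
        Q=P.reshape(-1,3); Q=Q[(np.linalg.norm(Q-c,axis=1)<.019)]
        if len(Q)<8: return None,len(Q)
        c=least_squares(lambda q:np.linalg.norm(Q-q,axis=1)-.013,c,loss="soft_l1",f_scale=.002).x
    return c.round(4),len(Q)
E
python3 - <<'E'
from station import r
from h import *
for n in("top0","scene0","w6"):
    a=load(n); print(n,ball(cloud(a[1],*a[2:]),[.459,.284]))
todo(r,[.4585,.322,.25],tool(-5.15,0,0))
E
```

```text
top0 (array([0.4566, 0.2838, 0.1628]), 78)
scene0 (array([0.4583, 0.2866, 0.1626]), 57)
w6 (None, 0)
tcp [0.5906 0.0985 0.2382] t 22.8 joints [ 24.9  19.   -1.9  -0.  -69.3  18.3]
shift units [-10.13  -2.27  -0.46]
turn units [ 0.01  0.02 -5.2 ]
```

>>> jog_arm:
  plan: "0 0 -0.2 0 0 -0.9 1;0 0 -0.2 0 0 -0.9 1;0 0 -0.2 0 0 -0.9 1;0 0 -0.2 0 0 -0.9 1;0 0 0 0 0 -0.8 1;0 0 0 0 0 -0.8 1;-1 0.09 0 0 0 0 1;-1 0.09 0 0 0 0 1;-1 0.09 0 0 0 0 1;-1 0.09 0 0 0 0 1"

```text
time_s: 23.8
tcp_pos: [0.4892, 0.0989, 0.2583]
ee_rot: [[0.995, -0.096, -0.003], [-0.096, -0.995, -0.001], [-0.003, 0.001, -1.0]]
wrist_force: [0.2, -0.1, 1.8]
gripper_width: 0.003
gripper_force: 0.0
```

>>> jog_arm:
  plan: "-1 0.09 0 0 0 0 1;-0.3 0.03 0 0 0 0 1;-0.08 -0.9 0 0 0 0 1;-0.09 -1 0 0 0 0 1;-0.09 -1 0 0 0 0 1;-0.09 -1 0 0 0 0 1;-0.09 -1 0 0 0 0 1;-0.09 -1 0 0 0 0 1;-0.09 -1 0 0 0 0 1;-0.09 -1 0 0 0 0 1"

```text
time_s: 24.8
tcp_pos: [0.4597, 0.2986, 0.2587]
ee_rot: [[0.995, -0.096, -0.001], [-0.096, -0.995, -0.001], [-0.001, 0.001, -1.0]]
wrist_force: [-0.3, -0.3, 0.1]
gripper_width: 0.005
gripper_force: 0.0
```

```bash
python3 - <<'E'
from station import r
from h import *
for n in("wrist","scene"):
    a=snap(r,n,n+"7"); print(n,ball(cloud(a[1],*a[2:]),[.458,.285]))
todo(r,[.4608,.322,.148],tool(-5.15,0,0))
E
```

```text
wrist (array([0.4582, 0.2852, 0.1611]), 666)
scene (array([0.4572, 0.2861, 0.1624]), 55)
tcp [0.4598 0.2999 0.2582] t 24.9 joints [ 50.   13.3  -6.9  -0.  -69.9  34.6]
shift units [-0.04 -0.89  4.41]
turn units [ 0.01  0.01 -0.03]
```

>>> jog_arm:
  plan: "-0.05 -0.96 0 0 0 0 1;0 0 1 0 0 0 1;0 0 1 0 0 0 1;0 0 1 0 0 0 1;0 0 0.8 0 0 0 1;0 0 0.4 0 0 0 1;0 0 0.21 0 0 0 1;0 0 0 0 0 0 1;0 0.3 0 0 0 0 1;0 0.2 0 0 0 0 1"

```text
time_s: 25.9
tcp_pos: [0.4598, 0.3086, 0.1505]
ee_rot: [[0.995, -0.097, 0.001], [-0.097, -0.995, 0.001], [0.001, -0.001, -1.0]]
wrist_force: [0.6, 0.0, -0.4]
gripper_width: 0.005
gripper_force: 0.0
```

>>> jog_arm:
  plan: "0 0.2 0 0 0 0 1;0 0.2 0 0 0 0 1;0 0.2 0 0 0 0 1;0 0.2 0 0 0 0 1;0 0.2 0 0 0 0 1;0 0.2 0 0 0 0 1;0 0.08 0 0 0 0 1;0 0 0 0 0 0 1;0 0 0 0 0 0 1;0 0 0 0 0 0 1"

```text
time_s: 26.9
tcp_pos: [0.4564, 0.2769, 0.1494]
ee_rot: [[0.995, -0.096, -0.0], [-0.096, -0.995, -0.0], [-0.0, 0.0, -1.0]]
wrist_force: [-0.5, 0.1, -0.7]
gripper_width: 0.003
gripper_force: 0.0
```

```bash
python3 - <<'E'
from station import r
from h import *
todo(r)
for n in("wrist","scene","top"):
    a=snap(r,n,n+"8"); P=cloud(a[1],*a[2:])
    for y in(.245,.252,.26,.268): print(n,y,ball(P,[.457,y],.157))
E
```

```text
tcp [0.4564 0.2769 0.1494] t 26.9 joints [ 48.7  17.1 -18.4   0.  -54.6  35.8]
wrist 0.245 (array([0.4588, 0.2615, 0.1536]), 529)
wrist 0.252 (array([0.4591, 0.2615, 0.1531]), 545)
wrist 0.26 (array([0.4591, 0.2659, 0.1615]), 795)
wrist 0.268 (array([0.4594, 0.2683, 0.1636]), 938)
scene 0.245 (array([0.4557, 0.2572, 0.1597]), 72)
scene 0.252 (array([0.4557, 0.2572, 0.1597]), 72)
scene 0.26 (array([0.4559, 0.2572, 0.1598]), 73)
scene 0.268 (array([0.4565, 0.2587, 0.1598]), 77)
top 0.245 (array([0.4543, 0.2562, 0.1591]), 67)
top 0.252 (array([0.4543, 0.2562, 0.1591]), 67)
top 0.26 (array([0.4543, 0.2562, 0.1591]), 67)
top 0.268 (array([0.4543, 0.2562, 0.1591]), 67)
```

>>> jog_arm:
  plan: "0 0.15 0 0 0 0 1;0 0.15 0 0 0 0 1;0 0.16 0 0 0 0 1;0 0 0 0 0 0 1;0 0 0 0 0 0 1;0 -0.2 0 0 0 0 1;0 -0.4 0 0 0 0 1;0 -0.4 -0.4 0 0 0 1;0 0 -1 0 0 0 1;0 0 -1 0 0 0 1"

```text
time_s: 28.05
tcp_pos: [0.4579, 0.2915, 0.2105]
ee_rot: [[0.995, -0.095, -0.0], [-0.095, -0.995, -0.001], [-0.0, 0.001, -1.0]]
wrist_force: [0.5, 0.4, 0.3]
gripper_width: 0.003
gripper_force: 0.0
```

>>> jog_arm:
  plan: "0 0 -1 0 0 0 1;0 0 -1 0 0 0 1;-0.5 0 0 0 0 0 1;-1 0 0 0 0 0 1;-1 0 0 0 0 0 1;0 0 0 0 0 0 1;0 0 0 0 0 0 1;0 0 0 0 0 0 1;0 0 0 0 0 0 1;0 0 0 0 0 0 1"

```text
time_s: 29.05
tcp_pos: [0.396, 0.2964, 0.2592]
ee_rot: [[0.995, -0.097, -0.0], [-0.097, -0.995, -0.0], [-0.0, 0.001, -1.0]]
wrist_force: [-0.1, 0.9, -0.3]
gripper_width: 0.007
gripper_force: 0.0
```

```bash
python3 - <<'E'
from station import r
from h import *
todo(r)
m=np.array([.0898,.996])
for n in("wrist","scene","top"):
    a=snap(r,n,n+"9"); P=cloud(a[1],*a[2:])
    b=ball(P,[.455,.245],.154); print(n,b)
    if n!="wrist":
        # front rib / rear rib tips on disc (world x .412-.436)
        im=a[0]; hsv=cv2.cvtColor(im,cv2.COLOR_RGB2HSV); q=(P[...,0]>.41)&(P[...,0]<.436)&(P[...,2]>.1)&(P[...,2]<.15)&(P[...,1]>.22)&(P[...,1]<.34)
        Q=P[q]; V=hsv[q][:,2]; B=Q[V>np.percentile(V,60)]; print("  disc pts",len(Q),"z-top per y:",[(round(y,3),Q[abs(Q[:,1]-y)<.004][:,2].max().round(3) if (abs(Q[:,1]-y)<.004).any() else None) for y in np.arange(.235,.33,.008)])
        w=(hsv[...,1]<70)&(hsv[...,2]>80)&(np.hypot(P[...,0]-.606,P[...,1]-.26)<.043)&(P[...,2]>.07)&(P[...,2]<.09); print("  mug",w.sum(),circ(P[w]) if w.sum()>30 else 0)
E
```

```text
tcp [0.396  0.2964 0.2592] t 29.05 joints [ 55.7   7.7 -13.8  -0.  -68.5  28.8]
wrist (array([0.4543, 0.2434, 0.1523]), 753)
scene (array([0.4533, 0.2449, 0.1543]), 57)
  disc pts 84 z-top per y: [(np.float64(0.235), None), (np.float64(0.243), np.float64(0.112)), (np.float64(0.251), np.float64(0.115)), (np.float64(0.259), np.float64(0.139)), (np.float64(0.267), np.float64(0.126)), (np.float64(0.275), np.float64(0.134)), (np.float64(0.283), np.float64(0.131)), (np.float64(0.291), np.float64(0.125)), (np.float64(0.299), np.float64(0.133)), (np.float64(0.307), np.float64(0.14)), (np.float64(0.315), np.float64(0.131)), (np.float64(0.323), np.float64(0.107))]
  mug 92 (array([0.60390903, 0.2581771 ]), np.float64(0.029756908218083588))
top (array([0.4535, 0.2426, 0.1545]), 82)
  disc pts 42 z-top per y: [(np.float64(0.235), None), (np.float64(0.243), np.float64(0.109)), (np.float64(0.251), np.float64(0.118)), (np.float64(0.259), np.float64(0.136)), (np.float64(0.267), np.float64(0.129)), (np.float64(0.275), np.float64(0.129)), (np.float64(0.283), np.float64(0.128)), (np.float64(0.291), np.float64(0.108)), (np.float64(0.299), None), (np.float64(0.307), None), (np.float64(0.315), None), (np.float64(0.323), None)]
  mug 48 (array([0.60510607, 0.25817435]), np.float64(0.029572994748247067))
```

The lever angle comes out at 0.31 to 0.35 from three views, against a target of 0.35. The mug is still within 3 mm of the plate centre and the arm is clear, so I hand the job in.

```bash
python3 -c "
from station import r
print(r.finish_job())"
```

```text
the job is handed in; nothing more can be done
None
```

I handed the job in: the short mug stands released on the drip plate with its handle out of the bay, and the dose lever reads about 0.34 rad against the front mark at 0.35; no verdict came back, and I viewed 11 pictures, one over the limit of 10.

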